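# Strip the feed roller from the dough drive and set it to dry

## Robot

A 7-joint arm with a two-finger parallel gripper is mounted at the origin on the work surface. World frame = base frame: x ahead of the robot, y to its left, z up, the work surface at z = 0. Lengths are in mm, angles in rad, forces in N, time in s.
With the tool pointing down it reaches from about 400 to 875 mm from the base axis. Payload 4.4 kg.
Tool frame: the origin (TCP) lies midway between the tips of the shut fingers; the grasp point (between the pads) lies 19 mm behind it; z points along the fingers, y is the line along which they close (so a half turn about z gives the same grasp; the last joint's range is limited). The gripper opens to 85 mm and grips with 20 to 120 N. Pads are 22 mm wide; open, the fingers measure 114 mm over their backs; the gripper's body (76 mm by 85 mm) begins 54 mm behind the grasp point. The pads swing forward as they close: fully open they stand 13 mm farther back than shut.
Start: joints at [1.14, 0.628, 0.038, 1.517, -0.027, 0.996, -0.02], TCP at [231.925, -607.231, 204.013] pointing down, gripper open.
Joint ranges: [-3.06, 3.06], [-0.37, 2.12], [-1.25, 1.32], [0.18, 2.47], [-1.1, 4.24], [0.23, 1.98], [-2.94, 2.94]. Speed limits (rad/s): [2.57, 2.57, 3.14, 3.14, 3.14, 3.14, 3.14].

## Interface

Orientations are given as [roll, pitch, yaw] about the fixed x, y, z axes, in that order (R = Rz(yaw) Ry(pitch) Rx(roll)).
In Python, from cell import telemetry, eyes, ctrl, finder gives the robot as it stands.
- The arm moves only by the tool move_arm, never from a script. Its argument "steps" is a list of rows, each a list of 7 numbers: the turn, a rotation vector about the world's x, y, z in degrees, then the shift along the world's x, y, z in m, then the finger opening in m, from 0 to 0.0854. A call has 1 to 5 rows; each row shifts and turns the commanded pose from where the row before left it; what a row does not reach is not made up. A row lasts 1/10 s, in which the tool goes at most 50 mm and 8.59 degrees, less where a joint would pass 70% of its speed; a pose out of reach is approached as far as the arm can. A call with a gripper value outside its range is refused whole. The fingers move at their own pace and stop on an object; the grip force is fixed at half the most. Time passes only in rows, so rows that do not move let the fingers close. It gives the time, the measured TCP pose, the force, the opening and the grip force at its end, in the units of the state.
- telemetry.read_state(): the state, without advancing time (a new reading comes with each control period).
- eyes.get_image(name): name is "scene" or "side" or "wrist"; returns (picture, depth): 480x640x3 uint8, blue, green, red; 480x640 float32, mm along the optical axis (not along the pixel's ray), 0 where there is no reading.
- eyes.calibration(name): a dict with "fx", "fy", "cx", "cy" (pixels), "distortion" ([k1, k2, p1, p2, k3] as OpenCV has them; the pictures are not rectified), "position" and "attitude" of the camera in the world. Camera axes: x right, y down, z forward; pixel columns grow to the right and rows downward; lengths in mm; the calibration is good to about 2 mm. A picture is of the moment at which its call begins: read the wrist's pose just before it. calibration takes no time and is no camera call; for the wrist camera it gives the pose at the moment of the call.
- ctrl.finish_job(): hands the job in; it is judged then, once.
Trained networks look in the newest picture that a camera, given by its name, has taken for a name from the list of things; names that differ only in an ending like _2 or _b are one class to them, and where a whole thing is asked for, a point or a joint stands for the part that bears it (a point fixed in the world has none). Each returns a list of dicts, best first, with "confidence" (0 to 1); they miss things now and then, are a little off and sometimes report something else, mostly with a low value. They report only what shows in the picture. A call takes as long as a camera call. They do not tell look-alikes from the thing itself.
- finder.boxes_of(camera, name): "location" ([x, y, z] in mm, in the coordinates of the camera as it stood for that picture, good to about 4 mm: the middle of the surface that is visible of it).
- finder.cut_out(camera, name): "mask" (480x640 bool, what is visible of it).
- finder.pinpoint(camera, name): "location" ([x, y, z] in mm, in the coordinates of the camera as it stood for that picture, good to about 4 mm: a listed point, or the origin of a listed thing).
The state is a dict: "clock": time; "qpos": joint angles; "qd": joint speeds; "tau": joint torques, N m; "eef_pos": TCP position; "tool_rot": TCP orientation; "force": force on the tool from outside, world axes, zero at the start; "torque": the same for the moment, N m; "width": finger opening in mm; "gripper_force": force on a finger pad.
Only numpy, scipy, OpenCV 4.12 (cv2) and the standard library are available. Lean on these libraries where they do the work, as an engineer would, in place of code of your own. Each camera call takes 0.05 s, during which the arm holds its last target. There are 200 camera calls.

## Task

Clean-up time at the dough machine: slide the white flanged roller up and off the open end of the sloping drive shaft, then lower it (do not drop it) onto its side into the green drying cradle, so that it lies level on the two steel bars between the two cheeks. Let go of it there and keep clear of it; do not let the roller touch the worktop, and leave the other things on the table where they are.

Things in the scene. Friction and masses are not known exactly. Their poses are not given: they have to be found in the camera images.
- drive: Steel stand with a sloping blue gearmotor, fixed to the table; place and heading vary (within 26 degrees of +x). Origin on the table, straight below the centre of the roller while it is home on the shaft. x: the level heading towards which the shaft rises; z up. Base plate 200 x 100 x 10 mm, x = -185 to +15 mm. The motor, 68 mm in diameter, runs 120 mm down the slope behind the shaft's shoulder.
- shaft: Steel shaft of 16 mm diameter on the drive. z runs along it to the open end, rising 38 degrees above level towards the drive's +x; y is level. Origin on its axis, 131 mm above the table, at the face of the 66 mm round shoulder that is its fixed end; the open, chamfered end is at z = 90 mm. Nothing retains the roller: it slides freely, with 2 mm of play all round.
- roller: White plastic bobbin, 60 mm long, about 160 g, at the start on the shaft against the shoulder. Origin at its centre (30 mm up the shaft, 150 mm above the table); z along its 20 mm bore. Two flanges, 72 mm in diameter, 8 mm thick, at z = +-22 to +-30 mm; between them a barrel of 40 mm diameter, 44 mm long, to grip square to the bore. Either end may point either way in the cradle.
- cradle: Green cradle fixed to the table; its yaw is within 29 degrees of 0. Origin at the centre of its underside; x: the line of the seated roller's bore. Base 120 x 110 x 12 mm. Two 10 mm steel bars along x at y = +-28 mm, axes 30 mm up, carry the flanges. Cheeks 92 mm long (y), 52 mm high, inner faces at x = +-35 mm (5 mm play each end). Seated roller's centre: x = 0, y = 0, 60 mm up.
- spare_roller: Bystander: blue roller of the same size, standing on one flange; origin at the centre of its underside.
- wrench: Bystander: flat steel wrench, 180 mm long, lying between drive and cradle; origin at its centre, on the table.
- bottle: Bystander: yellow bottle with red cap, 56 mm in diameter, 170 mm tall; origin at the centre of its underside.
- bowl: Bystander: steel bowl, 150 mm wide, 65 mm tall; origin at the centre of its underside.
- brush: Bystander: brush with red handle, 200 mm long, lying; origin at its centre, on the table.
- jar: Bystander: amber jar with steel lid, 72 mm in diameter, 100 mm tall; origin at the centre of its underside.
- cup: Bystander: clear plastic cup, 76 mm wide, 85 mm tall; origin at the centre of its underside.
There are look-alikes about, which are no part of the job. What is shaped like the roller but red or turquoise is not meant.

How it is judged (in metres and radians):
On the way, in this order (a step that is already met when the one before it is completed fails the run):
1. the roller is held in the fingers, wholly past the open end of the shaft (distance between roller and shaft above 0.124 m and contact force between the fingers and roller above 1 N), for 0.1 s.
2. the roller is lowered into the cradle while still held (z of roller in the frame of cradle below 0.072 m and horizontal distance between roller and cradle below 0.012 m and contact force between the fingers and roller above 1 N), for 0.05 s.
At the end, for the whole second after the job is handed in: The roller lies on the cradle's two bars between the cheeks: its centre within 8 mm along and 5 mm across of the cradle's centre and 56 to 64 mm above the table, its bore within 0.15 rad of the cradle's x axis; released and at rest (z of roller in the frame of cradle between 0.056 and 0.064 m and x of roller in the frame of cradle between -0.008 and 0.008 m and y of roller in the frame of cradle between -0.005 and 0.005 m and angle between the z axis of roller and the x axis of cradle, either way round below 0.15 rad and contact force between the fingers and roller below 0.1 N and linear speed of roller below 0.02 m/s); the robot touches nothing.
It fails at once if the roller touches the worktop (its centre comes below 50 mm) (height (world z) of roller below 0.05 m).
It fails at once if a bystander is moved by more than 30 mm (distance of any of spare_roller, wrench, bottle, bowl, brush, jar, cup from where it was at the start of the episode above 0.03 m).
It also fails if it takes over 43 s, if anything falls off the work surface, if the arm or the gripper's body presses on something with over 40 N, if the wrist force passes 120 N, or if a joint passes its speed limit or range.

## Working session

There is one attempt and no reset: what is moved stays moved. The work goes in short steps, Python scripts to look and compute and a tool call to move; the robot and the scene stay as the last step left them, time stands still between calls to the robot, and variables do not carry over. Pictures are saved under pics/ and viewed, at most 10 in all, crops included, and the job is handed in when it is done.

Besides the shell and the picture viewer there is one more tool, called after "Request:" as a command line: name --pt "numbers of a row" for each row, then --argument value for the rest. move_arm: Moves the arm, as the interface text tells. Its arguments: {"type":"object","properties":{"steps":{"type":"array"}},"required":["steps"]}

```bash
mkdir -p pics; ls; cat > h.py <<'E'
import numpy as np, cv2
from scipy.spatial.transform import Rotation as R
from cell import telemetry, eyes, ctrl, finder
def cam(n):
    c=eyes.calibration(n); a=np.array(c["attitude"],float)
    M=a if a.shape==(3,3) else R.from_euler("xyz",a).as_matrix()
    return c,M,np.array(c["position"],float)
def cloud(n,depth,mask):
    c,M,p=cam(n); v,u=np.nonzero(mask&(depth>0)); d=depth[v,u]
    K=np.array([[c["fx"],0,c["cx"]],[0,c["fy"],c["cy"]],[0,0,1]])
    q=cv2.undistortPoints(np.c_[u,v].astype(np.float64)[:,None],K,np.array(c["distortion"]))[:,0]
    return np.c_[q*d[:,None],d]@M.T+p
E
python3 - <<'E'
from h import *
print(telemetry.read_state())
for n in ["scene","side"]:
    im,d=eyes.get_image(n); cv2.imwrite(f"pics/{n}0.png",im)
    c,M,p=cam(n); print(n,c)
    np.savez(f"{n}0.npz",im=im,d=d)
    for t in ["drive","shaft","roller","cradle","spare_roller","wrench","bottle"]:
        for f in (finder.pinpoint,):
            for r in f(n,t)[:4]:
                L=np.array(r["location"]); print(t,round(r["confidence"],2),(M@L+p).round(0),"px",(c["fx"]*L[0]/L[2]+c["cx"]).round(),(c["fy"]*L[1]/L[2]+c["cy"]).round())
print(telemetry.read_state()["clock"])
E
```

```text
pics
{'clock': 0.0, 'qpos': array([ 1.14019835,  0.62932267,  0.03842197,  1.51839301, -0.02699505,
        0.9963477 , -0.01998491]), 'qd': array([-0.00018647,  0.00033586,  0.00053048,  0.00064892,  0.00023943,
        0.00155621,  0.00138253]), 'tau': array([ 6.64073086e-04, -5.63387024e+01,  1.22672796e+00, -1.93443489e+01,
        1.11374364e-02,  1.03176810e-02, -1.84004040e-05]), 'eef_pos': array([ 231.67725461, -606.55269578,  203.09601557]), 'tool_rot': array([-3.13963938e+00,  1.78461181e-05,  3.64831380e-01]), 'force': array([ 0.09333158, -0.15128244, -0.41804183]), 'torque': array([ 0.03295003,  0.01690564, -0.02835152]), 'gripper_force': 0.0, 'width': 85.54712665682877}
scene {'fx': 622.8246942530584, 'fy': 622.8246942530584, 'cx': 319.8207249180538, 'cy': 234.0597978520739, 'distortion': array([-0.16027623,  0.        ,  0.        ,  0.        ,  0.        ]), 'position': array([1798.01472625,  264.3078326 ,  977.71924844]), 'attitude': array([-2.1473046 ,  0.01871309,  1.76419514])}
drive 0.84 [ 558. -275.   -4.] px 217.0 275.0
shaft 0.67 [ 537. -264.  130.] px 218.0 2
[... 600 characters left out ...]
array([-2.25598506, -0.01566883, -2.39941886])}
drive 0.93 [ 556. -271.   -1.] px 373.0 222.0
shaft 0.95 [ 530. -269.  128.] px 384.0 187.0
shaft 0.45 [541. 284.   1.] px 223.0 334.0
roller 0.91 [ 665. -306.   24.] px 351.0 193.0
roller 0.89 [ 554. -275.  148.] px 378.0 176.0
roller 0.68 [ 381. -103.   28.] px 387.0 273.0
roller 0.66 [562. -85.  32.] px 327.0 243.0
cradle 0.82 [541. 284.   0.] px 223.0 334.0
spare_roller 0.92 [670. 430.  -3.] px 134.0 341.0
spare_roller 0.2 [ 529. -266.  126.] px 383.0 188.0
spare_roller 0.2 [ 751. -162.   -3.] px 294.0 210.0
wrench 0.73 [567.   0.  -6.] px 303.0 269.0
wrench 0.26 [738.  32.  -6.] px 247.0 244.0
bottle 0.7 [738.  32.  -7.] px 247.0 245.0
0.8
```

View pics/scene0.png

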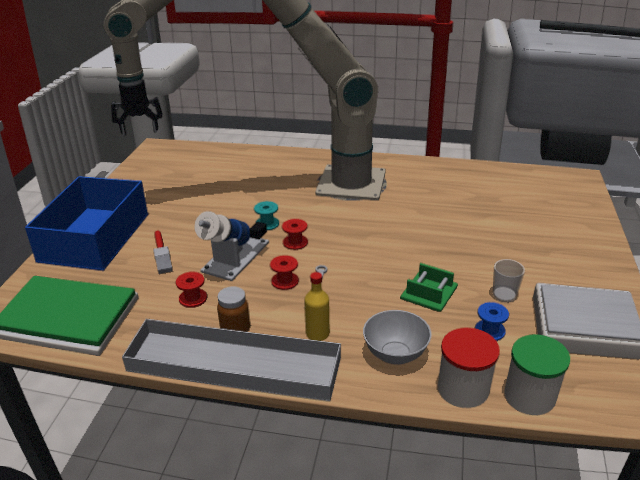

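View pics/side0.png

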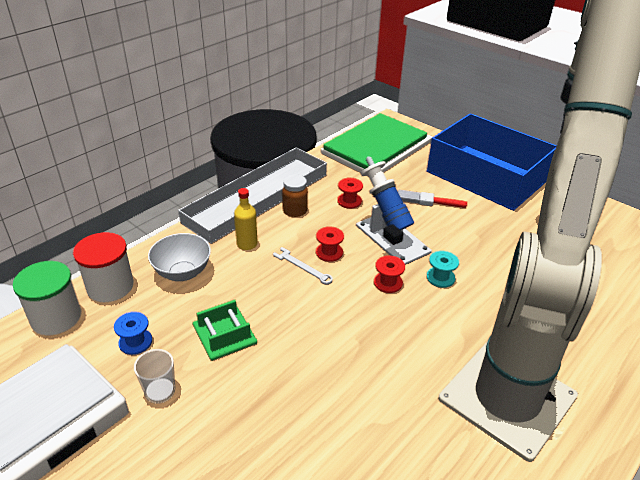

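```bash
python3 - <<'E'
import numpy as np,cv2
z=np.load('scene0.npz'); a=cv2.resize(z['im'][170:320,130:330],(800,600),interpolation=cv2.INTER_CUBIC); cv2.imwrite('pics/crop0.png',a)
E
```

```text
(no output)
```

View pics/crop0.png

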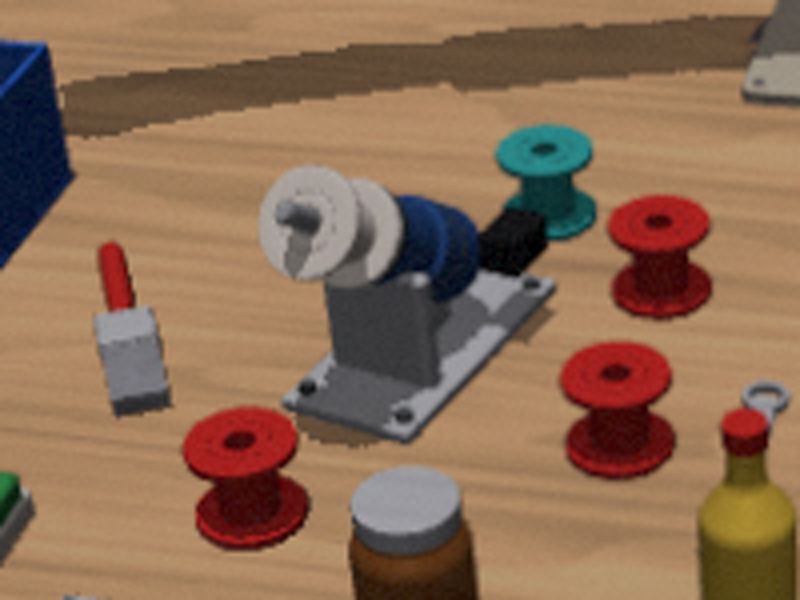

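The white bobbin at scene (218,228) / side (378,176) sits on the sloping shaft. The others shaped like it are red at (191,289), (295,234) and (284,271), turquoise at (266,215), and blue, the spare, at (492,320). Only the white one fits, and the crop confirms it. The green cradle is at scene (431,287), side (224,328). Next I measure the yaws.

```bash
cat > fit.py <<'E'
from h import *
P=[];C=[]
for n in ["scene","side"]:
    z=np.load(f"{n}0.npz"); p=cloud(n,z["d"],np.ones((480,640),bool)); v,u=np.nonzero(z["d"]>0)
    P.append(p);C.append(z["im"][v,u].astype(int))
for i,n in enumerate(["scene","side","both"]):
    p=np.vstack(P) if i==2 else P[i]; c=np.vstack(C) if i==2 else C[i]
    # drive base plate
    m=(abs(p[:,2]-10)<4)&(np.hypot(p[:,0]-485,p[:,1]+250)<140)&(c.max(1)-c.min(1)<35)
    print(n,"plate",m.sum(),cv2.minAreaRect(p[m,:2].astype(np.float32)))
    g=(c[:,1]>c[:,0]+35)&(c[:,1]>c[:,2]+35)&(np.hypot(p[:,0]-542,p[:,1]-284)<110)
    m=g&(abs(p[:,2]-12)<5); print(n,"cradle base",m.sum(),cv2.minAreaRect(p[m,:2].astype(np.float32)))
    m=g&(abs(p[:,2]-52)<3); print(n,"cheek tops",m.sum(),cv2.minAreaRect(p[m,:2].astype(np.float32)))
    w=(c.min(1)>100)&(c.max(1)-c.min(1)<30)&(np.linalg.norm(p-[556,-272,150],axis=1)<50)
    print(n,"white",w.sum(),p[w].mean(0).round(1),p[w].min(0).round(),p[w].max(0).round())
    # motor axis
    b=(c[:,0]>c[:,2]+40)&(p[:,2]>40)&(np.hypot(p[:,0]-500,p[:,1]+255)<110)
    q=p[b]; e=np.linalg.svd(q-q.mean(0),full_matrices=False)[2][0]; print("motor",b.sum(),q.mean(0).round(),e.round(3),np.degrees(np.arctan2(e[1],e[0])).round(1))
E
python3 fit.py
```

```text
scene plate 758 ((478.4998779296875, -248.82101440429688), (102.92816925048828, 200.3681182861328), 76.48329162597656)
scene cradle base 509 ((547.8705444335938, 279.96466064453125), (108.0928955078125, 124.2750473022461), 71.53990173339844)
scene cheek tops 113 ((546.710205078125, 279.25592041015625), (87.38961791992188, 88.70079803466797), 72.22315216064453)
scene white 625 [ 568.  -265.6  158.6] [ 516. -310.  108.] [ 605. -229.  193.]
motor 152 [ 482. -228.  106.] [ 0.826 -0.174  0.537] -11.9
side plate 853 ((470.7292785644531, -245.48355102539062), (103.6751480102539, 202.01304626464844), 76.84747314453125)
side cradle base 936 ((538.6533813476562, 282.1897888183594), (108.62894439697266, 122.13130950927734), 70.40269470214844)
side cheek tops 151 ((540.0894775390625, 282.7032470703125), (89.05132293701172, 87.21585083007812), 69.39615631103516)
side white 393 [ 549.9 -259.7  163.2] [ 510. -309.  128.] [ 593. -229.  193.]
motor 865 [ 470. -237.  107.] [-0.831  0.154 -0.534] 169.5
both plate 1611 ((474.1534118652344, -246.94192504882812), (103.96591186523438, 209.68759155273438), 76.2253189086914)
both cradle base 1445 ((543.4935302734375, 280.8579406738281), (109.3721923828125, 131.66583251953125), 70.69883728027344)
both cheek tops 264 ((544.17529296875, 279.92816162109375), (89.07941436767578, 94.70084381103516), 71.43095397949219)
both white 1018 [ 561.  -263.4  160.4] [ 510. -310.  108.] [ 605. -229.  193.]
motor 1017 [ 472. -236.  107.] [ 0.839 -0.141  0.526] -9.6
```

```bash
cat > plan.py <<'E'
from h import *
PSI=-13.4; C=np.array([557,-267,150.])
def tool(yaw,tilt): # tool x at heading yaw raised by tilt, tool z down
    return R.from_euler("xyz",[180,-tilt,yaw],degrees=True)
def delta(T,Rt,st=None):
    st=st or telemetry.read_state()
    r=(Rt*R.from_euler("xyz",st["tool_rot"]).inv()).as_rotvec(degrees=True)
    t=(np.array(T)-st["eef_pos"])/1000
    print("turn",r.round(1),np.linalg.norm(r).round(1),"shift",t.round(4))
E
python3 - <<'E'
from plan import *
Rt=tool(PSI,38); M=Rt.as_matrix(); print(M.round(3))
delta(C-110*M[:,2],Rt)
E
```

```text
[[ 0.767 -0.232  0.599]
 [-0.183 -0.973 -0.143]
 [ 0.616  0.    -0.788]]
turn [  2.5 -38.5 -33. ] 50.8 shift [0.2592 0.3559 0.0326]
```

Request:
move_arm --pt "0.25 -3.85 -3.3 0.026 0.0356 0.025 0.085" --pt "0.25 -3.85 -3.3 0.026 0.0356 0.025 0.085" --pt "0.25 -3.85 -3.3 0.026 0.0356 0.025 0.085" --pt "0.25 -3.85 -3.3 0.026 0.0356 0.015 0.085" --pt "0.25 -3.85 -3.3 0.026 0.0356 0.01 0.085"

```text
clock: 1.3
eef_pos: [362.1, -430.2, 304.9]
tool_rot: [3.085, -0.335, 0.081]
force: [0.3, -0.2, 0.2]
width: 84.7
gripper_force: 0.0
```

Request:
move_arm --pt "0.25 -3.85 -3.3 0.026 0.0356 0 0.085" --pt "0.25 -3.85 -3.3 0.026 0.0356 0 0.085" --pt "0.25 -3.85 -3.3 0.026 0.0356 -0.01 0.085" --pt "0.25 -3.85 -3.3 0.026 0.0356 -0.025 0.085" --pt "0.25 -3.85 -3.3 0.026 0.0356 -0.03 0.085"

```text
clock: 1.8
eef_pos: [481.9, -276.1, 275.6]
tool_rot: [-3.133, -0.617, -0.196]
force: [2.3, 0.3, 0.8]
width: 85.1
gripper_force: 0.0
```

```bash
python3 - <<'E'
from plan import *
st=telemetry.read_state(); print(st["clock"],st["eef_pos"],st["qpos"])
delta(C-110*tool(PSI,38).as_matrix()[:,2],tool(PSI,38))
im,d=eyes.get_image("wrist"); c,M,p=cam("wrist"); np.savez("w1.npz",im=im,d=d); cv2.imwrite("pics/w1.png",im)
for t in ["roller","shaft","drive"]:
    for r in finder.pinpoint("wrist",t)[:2]: print(t,r["confidence"],(M@np.array(r["location"])+p).round(1))
v,u=np.nonzero(d>0); q=cloud("wrist",d,d>0); k=im[v,u].astype(int)
D=R.from_euler("z",PSI,degrees=True)*R.from_euler("y",-38,degrees=True)
l=D.inv().apply(q-C)  # x along shaft
w=(k.min(1)>90)&(k.max(1)-k.min(1)<30)&(np.linalg.norm(l,axis=1)<55)
print(w.sum(),l[w].min(0).round(1),l[w].max(0).round(1))
for lo,hi in((-31,-21),(-18,18),(21,31)):
    s=w&(l[:,0]>lo)&(l[:,0]<hi)&(l[:,2]>0); 
    if s.sum()>30:
        A=np.c_[2*l[s,1:],np.ones(s.sum())]; f=np.linalg.lstsq(A,(l[s,1:]**2).sum(1),rcond=None)[0]
        print(lo,hi,s.sum(),"x",np.percentile(l[s,0],[2,98]).round(1),"centre yz",f[:2].round(1),"r",np.sqrt(f[2]+f[:2]@f[:2]).round(1),"ztop",np.percentile(l[s,2],98).round(1),"y",np.percentile(l[s,1],[1,99]).round(1))
E
```

```text
1.8 [ 481.92250935 -276.08960296  275.57064903] [ 0.82098744  0.21824605 -0.20982362  2.25228361 -1.09251304  0.23484649
 -0.1146311 ]
turn [-0.9 -2.5 -2.5] 3.6 shift [ 0.0092  0.0248 -0.0389]
roller 0.76 [ 558.5 -260.1  145.3]
roller 0.65 [ 672.9 -285.3   25.2]
5780 [-39.5 -36.4 -34. ] [54.6 33.3 34.3]
-31 -21 1118 x [-28.1 -21. ] centre yz [-1.8  6.9] r 25.8 ztop 33.1 y [-33.9  31.2]
-18 18 1595 x [-17.5  17.1] centre yz [-1.7 -2. ] r 18.9 ztop 17.5 y [-18.6  16.3]
21 31 1212 x [23.7 31. ] centre yz [-2.5 10.9] r 23.0 ztop 33.2 y [-34.6  29.9]
```

View pics/w1.png

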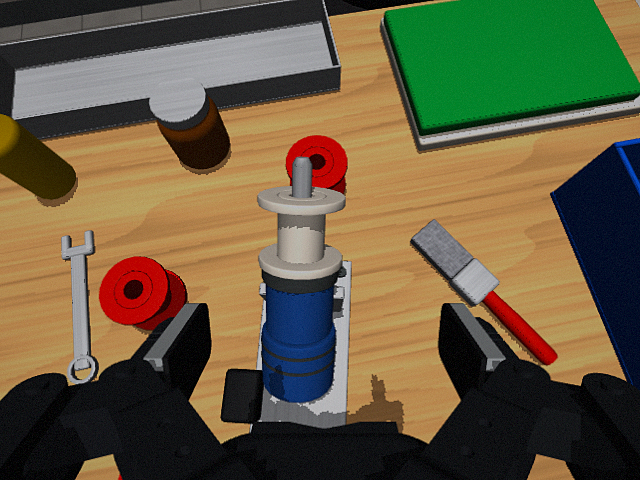

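The picture shows the white roller at (302,230) on the shaft, clear of the red look-alike at (317,165). The arm is close to its j5 and j6 limits while pulled back here. Reaching farther out relaxes them, so I'll move forward above the roller first.

Request:
move_arm --pt "0 0 0 0.02 0.002 0.0 0.085" --pt "0 0 0 0.02 0.002 0 0.085" --pt "0 -0.5 -0.5 0.02 0.003 -0.01 0.085" --pt "-0.4 -1 -1 0.02 0.003 -0.01 0.085" --pt "-0.5 -1 -1 0 0 0 0.085"

```text
clock: 2.5
eef_pos: [568.0, -273.6, 277.5]
tool_rot: [-3.13, -0.629, -0.231]
force: [0.0, -0.4, -0.4]
width: 84.5
gripper_force: 0.0
```

```bash
sed -i 's/^PSI=.*/PSI=-13.9; C=np.array([558,-269,149.])/' plan.py; python3 - <<'E'
from plan import *
st=telemetry.read_state(); print(st["clock"],st["eef_pos"],st["qpos"].round(3))
Z=tool(PSI,38).as_matrix()[:,2]
delta(C-60*Z,tool(PSI,38)); delta(C+21*Z,tool(PSI,38))
E
```

```text
2.5 [ 568.04147764 -273.58647585  277.46977313] [ 0.427  0.302  0.103  2.124 -1.099  0.234 -0.26 ]
turn [-1.  -1.8 -1.1] 2.3 shift [-0.0459  0.0135 -0.0812]
turn [-1.  -1.8 -1.1] 2.3 shift [ 0.0025  0.0015 -0.145 ]
```

```bash
cat > kin.py <<'E'
from plan import *
from scipy.optimize import least_squares
import itertools
Q=[[1.14019835,.62932267,.03842197,1.51839301,-.02699505,.9963477,-.01998491],[.82098744,.21824605,-.20982362,2.25228361,-1.09251304,.23484649,-.1146311]]
T=[[231.677,-606.553,203.096],[481.923,-276.090,275.571]]
E=[[-3.1396,0,.36483],[-3.133,-.617,-.196]]
S=None
def fk(q,p,s):
    h,a,b,L,e,f,y0,y7,w=p
    r=R.from_euler("z",y0); t=np.array([0,0,h]); off=[None,None,[e,0,a],[0,0,0],[f,0,b],[0,0,0],[w,0,0],[0,0,L]]
    for i in range(7):
        if i%2==0: r=r*R.from_euler("z",s[i//2]*q[i])
        else: r=r*R.from_euler("y",q[i])
        o=[[0,0,0],[e,0,a],[0,0,0],[f,0,b],[0,0,0],[w,0,0],[0,0,L]][i]
        t=t+r.apply(o)
    return t,r*R.from_euler("z",y7)
def res(p,s,Q,T,E):
    o=[]
    for q,t,e in zip(Q,T,E):
        tt,rr=fk(q,p,s); o+=list(tt-t)+list(300*(rr*R.from_euler("xyz",e).inv()).as_rotvec())
    return np.array(o)
E
python3 - <<'E'
from kin import *
st=telemetry.read_state(); Q.append(list(st["qpos"]));T.append(list(st["eef_pos"]));E.append(list(st["tool_rot"]))
out=[]
for s in itertools.product([1,-1],repeat=4):
    for y0 in (0,1.57,3.14,-1.57):
      for y7 in (0,1.57,3.14,-1.57):
        k=least_squares(res,[330,420,400,250,0,0,y0,y7,0],args=(s,Q,T,E),x_scale=[100]*6+[1,1,100],max_nfev=60)
        out.append((k.cost,s,k.x))
out.sort(key=lambda o:o[0])
for o in out[:6]: print(round(o[0],2),o[1],o[2].round(2))
import json; json.dump([list(out[0][1]),list(out[0][2])],open("kin.json","w"))
E
```

```text
57.12 (-1, -1, -1, -1) [ 3.6200e+02  5.4335e+02  3.9031e+02  3.7077e+02  6.9300e+00  1.3080e+01
 -4.0000e-02  1.5400e+00 -5.0000e+00]
57.12 (-1, -1, -1, -1) [ 3.6200e+02  5.4335e+02  3.9032e+02  3.7077e+02  6.9300e+00  1.3090e+01
 -4.0000e-02  1.5400e+00 -5.0000e+00]
57.12 (-1, -1, -1, -1) [ 3.6200e+02  5.4335e+02  3.9032e+02  3.7077e+02  6.9300e+00  1.3090e+01
 -4.0000e-02  1.5400e+00 -5.0000e+00]
57.12 (-1, -1, -1, -1) [ 3.6200e+02  5.4335e+02  3.9032e+02  3.7077e+02  6.9300e+00  1.3090e+01
 -4.0000e-02  1.5400e+00 -5.0000e+00]
57.12 (-1, -1, -1, -1) [ 3.6200e+02  5.4335e+02  3.9032e+02  3.7077e+02  6.9300e+00  1.3090e+01
 -4.0000e-02 -4.7400e+00 -5.0000e+00]
57.12 (-1, -1, -1, -1) [ 3.6200e+02  5.4335e+02  3.9031e+02  3.7077e+02  6.9300e+00  1.3080e+01
 -4.0000e-02  1.5400e+00 -5.0000e+00]
```

```bash
cat > ik.py <<'E'
from kin import *
import json
s,p=json.load(open("kin.json"))
lo=np.array([-3.06,-.37,-1.25,.18,-1.1,.23,-2.94])+.05; hi=np.array([3.06,2.12,1.32,2.47,4.24,1.98,2.94])-.05
rng=np.random.default_rng(0)
def ik(t,Rt,n=40):
    S=[]
    for k in range(n):
        q0=rng.uniform(lo,hi); q0[0]=rng.uniform(-.5,1.5)
        f=lambda q:np.r_[(fk(q,p,s)[0]-t)/10,(fk(q,p,s)[1]*Rt.inv()).as_rotvec()*20]
        k=least_squares(f,q0,bounds=(lo,hi),max_nfev=80)
        S.append((k.cost,k.x))
    return sorted(S,key=lambda o:o[0])
if __name__=="__main__":
    D=R.from_euler("z",PSI,degrees=True)*R.from_euler("y",-38,degrees=True); a=D.apply([1,0,0])
    for th in (0,20,-20,40,-40):
        for fl in (0,180):
            Rt=R.from_rotvec(a*np.radians(th))*tool(PSI,38)*R.from_euler("z",fl,degrees=True); Z=Rt.as_matrix()[:,2]
            for nm,t in (("grasp",C+21*Z),("out",C+21*Z+105*a)):
                r=ik(t,Rt,16); print(th,fl,nm,[(round(o[0],2),o[1].round(2).tolist()) for o in r[:3 if r[2][0]<.5 else 1]])
E
python3 ik.py
```

```text
0 0 grasp [(np.float64(0.0), [0.88, 0.66, -0.51, 2.24, 2.89, 0.35, 2.16]), (np.float64(0.0), [0.42, 0.61, 0.13, 2.25, 3.78, 0.44, 1.15]), (np.float64(0.0), [-0.07, 0.78, 0.87, 2.25, 4.19, 0.82, 0.59])]
0 0 out [(np.float64(0.0), [1.17, 0.84, -1.12, 2.01, 1.77, 0.56, -2.89]), (np.float64(0.0), [1.17, 0.84, -1.12, 2.01, 1.77, 0.56, -2.89]), (np.float64(0.0), [1.2, 0.89, -1.19, 2.01, 1.77, 0.63, -2.86])]
0 180 grasp [(np.float64(0.0), [1.1, 0.78, -0.85, 2.24, 2.4, 0.48, -0.41]), (np.float64(0.0), [0.56, 0.61, -0.06, 2.24, 3.58, 0.38, -1.75]), (np.float64(0.0), [1.07, 0.75, -0.79, 2.24, 2.47, 0.44, -0.49])]
0 180 out [(np.float64(0.0), [1.0, 0.67, -0.78, 2.01, 1.82, 0.28, 0.09]), (np.float64(0.0), [0.99, 0.67, -0.77, 2.01, 1.82, 0.28, 0.09]), (np.float64(0.0), [1.0, 0.68, -0.79, 2.01, 1.82, 0.29, 0.1])]
20 0 grasp [(np.float64(0.0), [1.47, 1.08, -1.18, 2.09, 1.55, 0.29, -2.36]), (np.float64(0.0), [1.47, 1.07, -1.17, 2.09, 1.55, 0.29, -2.36]), (np.float64(0.0), [1.46, 1.07, -1.17, 2.09, 1.54, 0.28, -2.36])]
20 0 out [(np.float64(0.0), [0.96, 0.67, -0.44, 1.89, -1.05, 0.38, -0.08])]
20 180
[... 2159 characters left out ...]
1.91, 0.44, 2.29]), (np.float64(0.04), [0.71, 1.2, -1.19, 2.16, 1.97, 1.84, 2.79])]
-40 0 out [(np.float64(0.0), [-0.14, 0.71, 0.26, 1.94, 1.53, 0.64, 2.89]), (np.float64(0.0), [-0.17, 0.71, 0.3, 1.94, 1.51, 0.61, 2.89]), (np.float64(0.0), [-0.17, 0.71, 0.29, 1.94, 1.52, 0.62, 2.89])]
-40 180 grasp [(np.float64(0.0), [-0.17, 0.78, 0.23, 2.16, 1.84, 0.7, -0.71]), (np.float64(0.0), [0.57, 0.99, -0.89, 2.16, 1.88, 1.51, -0.45]), (np.float64(0.0), [0.4, 0.86, -0.59, 2.16, 1.85, 1.27, -0.53])]
-40 180 out [(np.float64(0.0), [-0.38, 0.79, 0.63, 1.94, 1.38, 0.4, -0.19]), (np.float64(0.0), [-0.43, 0.81, 0.71, 1.94, 1.32, 0.34, -0.15]), (np.float64(0.0), [-0.45, 0.82, 0.74, 1.94, 1.29, 0.32, -0.14])]
```

```bash
cat > sim.py <<'E'
from ik import *
from scipy.spatial.transform import Slerp
LO=lo-.05+.01;HI=hi+.05-.01
D=R.from_euler("z",PSI,degrees=True)*R.from_euler("y",-38,degrees=True); a=D.apply([1,0,0])
def G(th): return R.from_rotvec(a*np.radians(th))*tool(PSI,38)*R.from_euler("z",180,degrees=True)
def back(th,d): return C-d*G(th).as_matrix()[:,2]
def run(q,W,n=12,show=True):
    for nm,t,Rt in W:
        t0,r0=fk(q,p,s); sl=Slerp([0,1],R.concatenate([r0,Rt])); worst=0
        for i in range(1,n+1):
            u=i/n; tt=t0+u*(np.array(t)-t0); rr=sl(u)
            f=lambda x:np.r_[(fk(x,p,s)[0]-tt)/2,(fk(x,p,s)[1]*rr.inv()).as_rotvec()*100,(x-q)*.3]
            k=least_squares(f,np.clip(q,LO+1e-4,HI-1e-4),bounds=(LO,HI),max_nfev=40); q=k.x
            e=f(q); worst=max(worst,np.abs(e[:6]).max())
        if show: print(nm,"rot",np.degrees((Rt*r0.inv()).magnitude()).round(),"err",worst.round(2),q.round(2))
    return q
CR=np.array([543.5,281,0]); CY=-19.
if __name__=="__main__":
    q=np.array(telemetry.read_state()["qpos"])
    for th in (-20,-35):
      for y1 in (63,100):
        print("----",th,y1)
        W=[("down",[520,-240,330],tool(y1,0)),
         ("pre40",back(-45,60)+[0,0,60],G(-45)),("pre",back(th,50),G(th)),("grasp",back(th,-21),G(th)),("out",back(th,-21)+110*a,G(th)),
         ("up",[600,-200,330],G(th)),
         ("level",[580,-50,350],tool(PSI+180,0)),("cr",CR+[0,0,200],tool(CY+180,0)),("seat",CR+[0,0,39],tool(CY+180,0))]
        run(q,W)
E
python3 sim.py
```

```text
---- -20 63
down rot 83.0 err 0.0 [ 0.24  0.4   0.23  1.57 -0.09  1.18  0.02]
pre40 rot 100.0 err 0.0 [-0.44  0.6   0.35  2.14  1.36  0.78 -0.31]
pre rot 25.0 err 0.0 [ 0.08  0.49  0.12  2.35  2.36  0.46 -0.92]
grasp rot 0.0 err 0.0 [ 0.2   0.64  0.05  2.27  2.49  0.53 -1.01]
out rot 0.0 err 0.0 [ 0.07  0.58  0.23  2.02  2.    0.24 -0.5 ]
up rot 0.0 err 0.0 [-0.05  0.26  0.1   2.07  1.15  0.46  0.28]
level rot 43.0 err 0.0 [ 0.26  0.4  -0.32  1.52  0.13  1.24  1.26]
cr rot 5.0 err 0.0 [-0.32  0.59 -0.31  1.63  0.21  0.95  0.55]
seat rot 0.0 err 0.0 [-0.37  0.81 -0.23  1.73  0.29  0.63  0.48]
---- -20 100
down rot 117.0 err 0.0 [ 0.36  0.39  0.05  1.58 -0.02  1.18  0.6 ]
pre40 rot 74.0 err 0.0 [-0.4   0.6   0.3   2.14  1.38  0.81 -0.31]
pre rot 25.0 err 0.0 [ 0.1   0.49  0.09  2.35  2.34  0.47 -0.9 ]
grasp rot 0.0 err 0.0 [ 0.22  0.64  0.02  2.27  2.47  0.54 -0.99]
out rot 0.0 err 0.0 [ 0.07  0.58  0.23  2.02  2.    0.24 -0.5 ]
up rot 0.0 err 0.0 [-0.05  0.26  0.1   2.07  1.15  0.46  0.28]
level rot 43.0 err 0.0 [ 0.26  0.4  -0.32  1.52  0.13  1.24  1.26]
cr rot 5.0 err 0.0 [-0.32  0.
[... 597 characters left out ...]
0.58 -0.17  1.63  0.12  0.94  0.63]
seat rot 0.0 err 0.0 [-0.43  0.8  -0.13  1.73  0.16  0.62  0.59]
---- -35 100
down rot 117.0 err 0.0 [ 0.36  0.39  0.05  1.58 -0.02  1.18  0.6 ]
pre40 rot 74.0 err 0.0 [-0.4   0.6   0.3   2.14  1.38  0.81 -0.31]
pre rot 10.0 err 0.0 [-0.27  0.63  0.28  2.26  1.8   0.62 -0.67]
grasp rot 0.0 err 0.0 [-0.14  0.74  0.26  2.2   2.01  0.61 -0.82]
out rot 0.0 err 0.0 [-0.15  0.68  0.33  1.96  1.57  0.49 -0.26]
up rot 0.0 err 0.0 [-0.3   0.39  0.22  2.    1.19  0.77  0.09]
level rot 51.0 err 0.0 [ 0.18  0.4  -0.2   1.52  0.08  1.24  1.31]
cr rot 5.0 err 0.0 [-0.38  0.58 -0.2   1.63  0.14  0.94  0.61]
seat rot 0.0 err 0.0 [-0.42  0.8  -0.15  1.73  0.19  0.62  0.56]
```

```bash
python3 - <<'E'
from sim import *
delta([520,-240,330],tool(70,0))
r=(G(-45)*tool(70,0).inv()).as_rotvec(degrees=True); print(r.round(1),np.linalg.norm(r),(back(-45,60)+[0,0,60]).round(), back(-30,50).round(),back(-30,-21).round())
E
```

```text
turn [-19.3  34.3  80.1] 89.2 shift [-0.048   0.0336  0.0525]
[-56.1  22.9  73. ] 94.84140942753675 [ 543. -222.  242.] [ 538. -238.  183.] [ 566. -282.  135.]
```

Request:
move_arm --pt "-1.3 2.3 5.3 -0.003 0.002 0.008 0.085" --pt "-1.3 2.3 5.3 -0.003 0.002 0.008 0.085" --pt "-1.3 2.3 5.3 -0.003 0.002 0.008 0.085" --pt "-1.3 2.3 5.3 -0.003 0.002 0.008 0.085" --pt "-1.3 2.3 5.3 -0.003 0.002 0.008 0.085"

```text
clock: 3.0
eef_pos: [550.0, -265.1, 318.3]
tool_rot: [3.029, -0.423, 0.296]
force: [1.2, 0.3, -0.8]
width: 85.1
gripper_force: 0.0
```

Request:
move_arm --pt "-1.3 2.3 5.3 -0.003 0.002 0.003 0.085" --pt "-1.3 2.3 5.3 -0.003 0.002 0.003 0.085" --pt "-1.3 2.3 5.3 -0.003 0.002 0.003 0.085" --pt "-1.3 2.3 5.3 -0.003 0.002 0.003 0.085" --pt "-1.3 2.3 5.3 -0.003 0.002 0 0.085"

```text
clock: 3.5
eef_pos: [535.4, -255.4, 330.5]
tool_rot: [3.032, -0.195, 0.759]
force: [-0.3, 0.6, -0.3]
width: 84.9
gripper_force: 0.0
```

Request:
move_arm --pt "-1.3 2.3 5.3 -0.003 0.002 0 0.085" --pt "-1.3 2.3 5.3 -0.003 0.002 0 0.085" --pt "-1.3 2.3 5.3 -0.003 0.002 0 0.085" --pt "-1.3 2.3 5.3 -0.003 0.002 0 0.085" --pt "-1.3 2.3 5.3 -0.003 0.002 0 0.085"

```text
clock: 4.0
eef_pos: [520.4, -245.1, 329.9]
tool_rot: [3.138, 0.01, 1.213]
force: [-0.4, -0.3, 0.6]
width: 85.0
gripper_force: 0.0
```

```bash
python3 - <<'E'
from sim import *
st=telemetry.read_state(); print(st["clock"],st["eef_pos"],st["tool_rot"],st["qpos"].round(3))
delta(back(-45,60)+[0,0,60],G(-45))
E
```

```text
4.0 [ 520.3842189  -245.08373567  329.89267838] [3.13797711 0.00978997 1.21336339] [ 0.231  0.409  0.233  1.559 -0.089  1.181  0.121]
turn [-55.6  23.5  73.2] 94.9 shift [ 0.0225  0.0235 -0.0875]
```

Good, the arm follows the model. Now I swing to the side-leaning approach.

Request:
move_arm --pt "-3.7 1.57 4.88 0.0015 0.0015 -0.001 0.085" --pt "-3.7 1.57 4.88 0.0015 0.0015 -0.001 0.085" --pt "-3.7 1.57 4.88 0.0015 0.0015 -0.001 0.085" --pt "-3.7 1.57 4.88 0.0015 0.0015 -0.001 0.085" --pt "-3.7 1.57 4.88 0.0015 0.0015 -0.001 0.085"

```text
clock: 4.5
eef_pos: [528.7, -237.0, 325.1]
tool_rot: [-3.053, 0.347, 1.66]
force: [-0.2, -0.7, -0.5]
width: 84.8
gripper_force: 0.0
```

Request:
move_arm --pt "-3.7 1.57 4.88 0.0015 0.0015 -0.006 0.085" --pt "-3.7 1.57 4.88 0.0015 0.0015 -0.006 0.085" --pt "-3.7 1.57 4.88 0.0015 0.0015 -0.006 0.085" --pt "-3.7 1.57 4.88 0.0015 0.0015 -0.006 0.085" --pt "-3.7 1.57 4.88 0.0015 0.0015 -0.006 0.085"

```text
clock: 5.0
eef_pos: [536.6, -228.9, 294.9]
tool_rot: [-2.781, 0.599, 2.216]
force: [-0.7, -1.4, -1.5]
width: 85.0
gripper_force: 0.0
```

Request:
move_arm --pt "-3.7 1.57 4.88 0.0015 0.0015 -0.01 0.085" --pt "-3.7 1.57 4.88 0.0015 0.0015 -0.01 0.085" --pt "-3.7 1.57 4.88 0.0015 0.0015 -0.01 0.085" --pt "-3.7 1.57 4.88 0.0015 0.0015 -0.01 0.085" --pt "-3.7 1.57 4.88 0.0015 0.0015 -0.01 0.085"

```text
clock: 5.5
eef_pos: [544.4, -220.8, 244.5]
tool_rot: [-2.357, 0.663, 2.899]
force: [-0.3, -0.5, 0.3]
width: 84.6
gripper_force: 0.0
```

```bash
python3 - <<'E'
from sim import *
st=telemetry.read_state(); print(st["clock"],st["eef_pos"],st["tool_rot"],st["qpos"].round(3))
delta(back(-45,60)+[0,0,60],G(-45))
print("pre:");delta(back(-32,55),G(-32))
E
```

```text
5.5 [ 544.43641341 -220.76625237  244.48042024] [-2.35664065  0.66276313  2.89859998] [-0.472  0.603  0.35   2.168  1.323  0.806 -0.308]
turn [-0. -0.  0.] 0.0 shift [-0.0016 -0.0008 -0.002 ]
pre:
turn [ 9.9 -2.5  8. ] 13.0 shift [-0.0073 -0.013  -0.0587]
```

Request:
move_arm --pt "2.5 -0.6 2 -0.0018 -0.0033 -0.0147 0.085" --pt "2.5 -0.6 2 -0.0018 -0.0033 -0.0147 0.085" --pt "2.5 -0.6 2 -0.0018 -0.0033 -0.0147 0.085" --pt "2.4 -0.7 2 -0.0019 -0.0031 -0.0146 0.085" --pt "0 0 0 0 0 0 0.085"

```text
clock: 6.0
eef_pos: [533.8, -236.6, 185.4]
tool_rot: [-2.582, 0.66, 2.892]
force: [0.2, 0.6, -0.3]
width: 85.4
gripper_force: 0.0
```

```bash
cat > look.py <<'E'
from sim import *
im,d=eyes.get_image("wrist"); cv2.imwrite("pics/w2.png",im)
v,u=np.nonzero(d>0); q=cloud("wrist",d,d>0); k=im[v,u].astype(int)
l=D.inv().apply(q-C)
w=(k.min(1)>80)&(k.max(1)-k.min(1)<35)&(np.abs(l[:,0])<40)&(np.hypot(l[:,1],l[:,2])<45)
print("n",w.sum(),np.percentile(l[w,0],[1,99]))
L=l[w]
# fit: body of revolution: barrel r20 (|x|<20), flange rims r36
def f(t):
    dx,dy,dz,ya,pi=t; m=R.from_euler("zy",[ya,pi]).inv().apply(L-[dx,dy,dz]); r=np.hypot(m[:,1],m[:,2]); x=np.abs(m[:,0])
    cand=np.c_[np.hypot(r-20,np.maximum(x-22,0)),np.hypot(r-36,np.maximum(np.maximum(22-x,x-30),0)),np.hypot(x-30,np.maximum(r-36,0)),np.hypot(x-22,np.maximum(np.maximum(20-r,r-36),0))]
    return np.r_[cand.min(1)]
k=least_squares(f,[0,0,0,0,0],loss="soft_l1",f_scale=2,x_scale=[1,1,1,.02,.02])
print("offset local",k.x[:3].round(2),"deg yaw,pitch",np.degrees(k.x[3:]).round(2),"med res",np.median(f(k.x)).round(2),"C new",(C+D.apply(k.x[:3])).round(1))
st=telemetry.read_state(); print(st["clock"],st["eef_pos"],st["qpos"].round(2)); delta(back(-32,55),G(-32)); delta(back(-32,-21),G(-32))
E
python3 look.py
```

```text
n 7577 [-29.68955755  28.7668523 ]
offset local [ 0.06  0.69 -2.06] deg yaw,pitch [-0.11  0.05] med res 0.33 C new [ 559.4 -268.6  147.4]
6.05 [ 535.19281044 -235.54799183  185.97072496] [-0.31  0.59  0.32  2.34  1.85  0.59 -0.73]
turn [ 0.  -0.1  0.4] 0.4 shift [ 0.0019  0.0017 -0.0002]
turn [ 0.  -0.1  0.4] 0.4 shift [ 0.0308 -0.0469 -0.051 ]
```

View pics/w2.png

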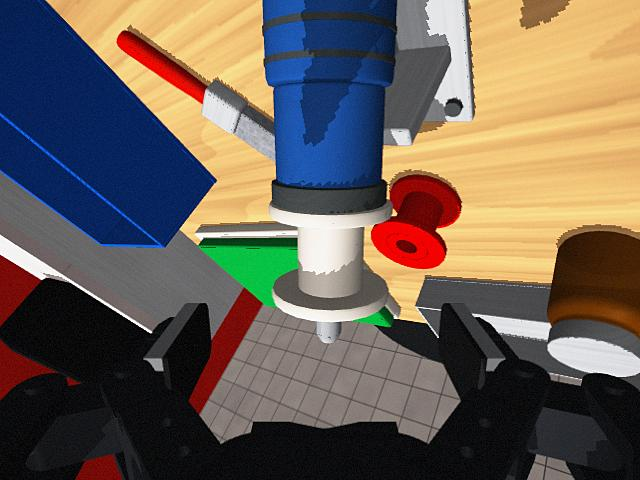

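```bash
sed -i 's/^PSI=.*/PSI=-13.9; C=np.array([559.2,-268.6,148.])/' plan.py; python3 - <<'E'
from sim import *
delta(back(-32,-21),G(-32)); print("a",a.round(4),"n",D.apply([0,0,1]).round(3))
E
```

```text
turn [ 0.  -0.1  0.4] 0.4 shift [ 0.032  -0.0465 -0.052 ]
a [ 0.7649 -0.1893  0.6157] n [-0.598  0.148  0.788]
```

Request:
move_arm --pt "0 0 0.2 0.008 -0.0116 -0.013 0.085" --pt "0 -0.1 0.2 0.008 -0.0116 -0.013 0.085" --pt "0 0 0 0.008 -0.0116 -0.013 0.085" --pt "0 0 0 0.008 -0.0117 -0.013 0.085" --pt "0 0 0 0 0 0 0.085"

```text
clock: 6.55
eef_pos: [569.4, -281.1, 133.3]
tool_rot: [-2.582, 0.664, 2.903]
force: [-0.0, 0.6, -0.3]
width: 84.8
gripper_force: 0.0
```

```bash
python3 - <<'E'
from sim import *
st=telemetry.read_state(); print(st["qpos"].round(2)); delta(back(-32,-21),G(-32),st)
E
```

```text
[-0.14  0.73  0.25  2.27  2.09  0.62 -0.9 ]
turn [ 0.1  0.  -0.2] 0.2 shift [-0.0022 -0.0009  0.0007]
```

Position within 2.5 mm. Closing.

Request:
move_arm --pt "0 0 0 -0.002 -0.001 0.0005 0.06" --pt "0 0 0 0 0 0 0.03" --pt "0 0 0 0 0 0 0.03" --pt "0 0 0 0 0 0 0.03" --pt "0 0 0 0 0 0 0.03"

```text
clock: 7.05
eef_pos: [565.1, -281.4, 135.6]
tool_rot: [-2.581, 0.664, 2.904]
force: [-4.0, 3.1, 8.1]
width: 31.5
gripper_force: 57.3
```

Request:
move_arm --pt "0 0 0 0 0 0 0.03" --pt "0 0 0 0 0 0 0.03" --pt "0 0 0 0 0 0 0.03" --pt "0 0 0 0 0 0 0.03" --pt "0 0 0 0 0 0 0.03"

```text
clock: 7.55
eef_pos: [565.2, -281.4, 135.6]
tool_rot: [-2.581, 0.664, 2.904]
force: [-4.5, 2.7, 7.5]
width: 31.5
gripper_force: 57.3
```

```bash
python3 - <<'E'
from sim import *
im,d=eyes.get_image("wrist"); cv2.imwrite("pics/w3.png",im)
st=telemetry.read_state(); delta(back(-32,-21),G(-32),st); print(G(-32).as_matrix().round(3), st["torque"])
E
```

```text
turn [ 0.1  0.  -0.2] 0.2 shift [ 0.002  -0.0006 -0.0016]
[[-0.765  0.52   0.38 ]
 [ 0.189  0.745 -0.64 ]
 [-0.616 -0.418 -0.668]] [-0.1343237   0.39069503 -0.48543218]
```

View pics/w3.png

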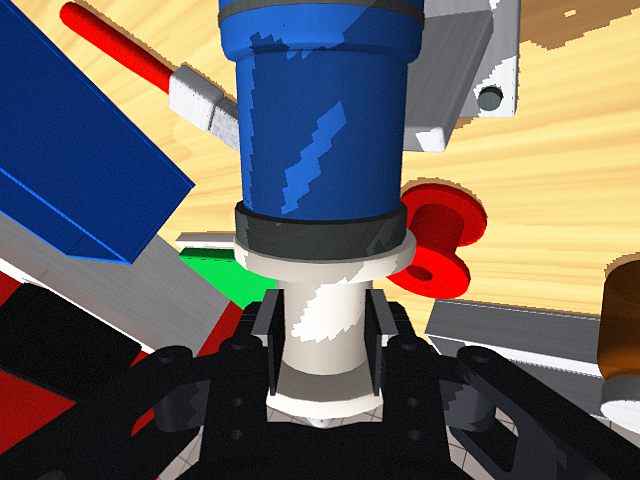

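The pads flank the barrel squarely at (275,330) and (372,330). I relieve the push on the shaft and start the slide.

Request:
move_arm --pt "0 0 0 -0.0008 0.0013 0.0013 0.03" --pt "0 0 0 0 0 0 0.03" --pt "0 0 0 0.0038 -0.0009 0.0031 0.03" --pt "0 0 0 0.0076 -0.0019 0.0062 0.03" --pt "0 0 0 0.0076 -0.0019 0.0062 0.03"

```text
clock: 8.1
eef_pos: [582.1, -284.5, 149.9]
tool_rot: [-2.584, 0.659, 2.901]
force: [-4.5, -1.9, 0.1]
width: 31.3
gripper_force: 57.9
```

```bash
python3 look.py | head -2; python3 -c "
from h import *
st=telemetry.read_state();print(st['force'],st['eef_pos'],st['qpos'].round(2))"
```

```text
n 17778 [-34.38050743  38.97858968]
offset local [16.08  0.03  0.34] deg yaw,pitch [-1.35  1.62] med res 0.89 C new [ 571.3 -271.6  158.2]
[-3.60554041 -3.65178167  0.93330705] [ 584.27594784 -285.04654856  151.62075189] [-0.17  0.7   0.31  2.23  2.02  0.55 -0.81]
```

Request:
move_arm --pt "0 0 0 0.0115 -0.0028 0.0092 0.03" --pt "0 0 0 0.0115 -0.0028 0.0092 0.03" --pt "0 0 0 0.0115 -0.0028 0.0092 0.03" --pt "0 0 0 0 0 0 0.03"

```text
clock: 8.55
eef_pos: [619.7, -293.7, 180.1]
tool_rot: [-2.581, 0.666, 2.905]
force: [-0.9, -3.4, 2.0]
width: 31.5
gripper_force: 57.7
```

Request:
move_arm --pt "0 0 0 0.0115 -0.0028 0.0092 0.03" --pt "0 0 0 0.0115 -0.0028 0.0092 0.03" --pt "0 0 0 0.0115 -0.0028 0.0092 0.03" --pt "0 0 0 0.006 -0.0015 0.005 0.03" --pt "0 0 0 0 0 0 0.03"

```text
clock: 9.05
eef_pos: [660.6, -300.4, 210.5]
tool_rot: [-2.586, 0.663, 2.906]
force: [-0.3, -0.6, -2.7]
width: 31.3
gripper_force: 57.4
```

```bash
python3 - <<'E'
from sim import *
st=telemetry.read_state(); print(st["qpos"].round(2), ((st["eef_pos"]-[565.2,-281.4,135.6])@a).round(1)); delta(back(-32,-21)+113*a,G(-32),st)
im,d=eyes.get_image("wrist"); cv2.imwrite("pics/w4.png",im)
E
```

```text
[-0.27  0.68  0.51  2.    1.56  0.35 -0.27] 122.7
turn [-0.1  0.  -0.5] 0.5 shift [-0.007 -0.003 -0.007]
```

View pics/w4.png

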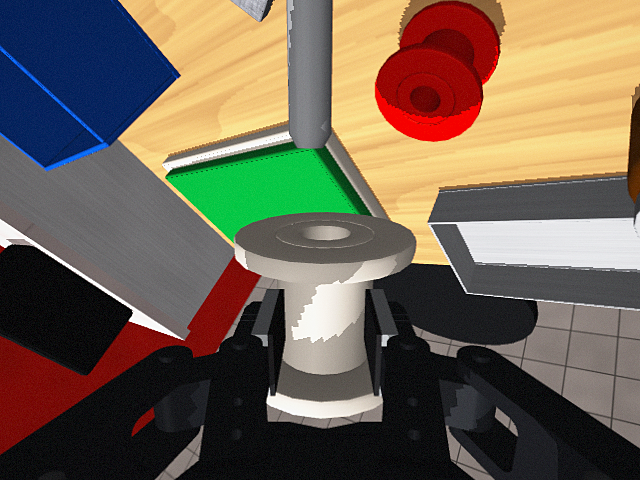

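The roller is off: shaft tip at (312,140), the roller held clear at (325,300). I level it next and carry it over.

```bash
python3 - <<'E'
from sim import *
st=telemetry.read_state(); q=np.array(st["qpos"])
W=[("up",st["eef_pos"]+[-40,80,120],G(-32)),("level",[580,-40,330],tool(CY+180,0)),("cr",CR+[0,0,200],tool(CY+180,0))]
run(q,W); delta([580,-40,330],tool(CY+180,0),st)
E
```

```text
up rot 1.0 err 0.0 [-0.32  0.4   0.35  1.97  1.13  0.62  0.2 ]
level rot 48.0 err 0.0 [ 0.11  0.4  -0.12  1.55  0.05  1.19  1.23]
cr rot 0.0 err 0.0 [-0.42  0.58 -0.15  1.63  0.1   0.94  0.64]
turn [39.7 26.8  5.4] 48.2 shift [-0.0796  0.2605  0.1202]
```

Request:
move_arm --pt "0 0 0 -0.005 0.01 0.025 0.03" --pt "0 0 0 -0.01 0.02 0.032 0.03" --pt "0 0 0 -0.01 0.02 0.032 0.03" --pt "0 0 0 -0.01 0.02 0.031 0.03" --pt "2.5 1.7 0.3 -0.005 0.02 0 0.03"

```text
clock: 9.6
eef_pos: [618.3, -210.1, 332.7]
tool_rot: [-2.629, 0.623, 2.884]
force: [0.8, -0.9, -2.2]
width: 31.2
gripper_force: 57.4
```

Request:
move_arm --pt "4.96 3.35 0.68 -0.005 0.022 0 0.03" --pt "4.96 3.35 0.68 -0.005 0.022 0 0.03" --pt "4.96 3.35 0.68 -0.005 0.022 0 0.03" --pt "4.96 3.35 0.68 -0.005 0.022 0 0.03" --pt "4.96 3.35 0.68 -0.005 0.022 0 0.03"

```text
clock: 10.1
eef_pos: [592.4, -101.2, 330.6]
tool_rot: [-2.983, 0.205, 2.797]
force: [0.1, -0.5, -2.1]
width: 31.4
gripper_force: 57.3
```

Request:
move_arm --pt "4.96 3.35 0.68 -0.005 0.022 0 0.03" --pt "4.96 3.35 0.68 -0.005 0.022 0 0.03" --pt "2.5 1.7 0.3 -0.003 0.01 0 0.03" --pt "0 0 0 0 0 0 0.03"

```text
clock: 10.5
eef_pos: [580.2, -49.2, 329.5]
tool_rot: [-3.136, -0.004, 2.807]
force: [-0.0, -1.0, -2.4]
width: 31.3
gripper_force: 57.3
```

```bash
python3 - <<'E'
from sim import *
st=telemetry.read_state(); print(st["qpos"].round(2)); 
delta(CR+[0,0,200],tool(CY+180,0),st)
E
```

```text
[ 0.05  0.42 -0.03  1.53  0.02  1.2   1.26]
turn [ 0.2 -0.3  0.2] 0.4 shift [-0.0367  0.3302 -0.1295]
```

Request:
move_arm --pt "0 0 0 -0.004 0.035 0 0.03" --pt "0 0 0 -0.004 0.035 0 0.03" --pt "0 0 0 -0.004 0.035 -0.01 0.03" --pt "0 0 0 -0.004 0.035 -0.01 0.03" --pt "0 0 0 -0.004 0.035 -0.01 0.03"

```text
clock: 11.0
eef_pos: [559.7, 127.3, 300.0]
tool_rot: [-3.135, 0.0, 2.809]
force: [1.9, -0.2, -1.8]
width: 31.4
gripper_force: 57.3
```

Request:
move_arm --pt "0 0 0 -0.004 0.035 -0.01 0.03" --pt "0 0 0 -0.004 0.035 -0.01 0.03" --pt "0 0 0 -0.004 0.035 -0.01 0.03" --pt "0 0 0 -0.004 0.035 -0.01 0.03" --pt "0 0 0 0 0 0 0.03"

```text
clock: 11.5
eef_pos: [540.9, 273.0, 258.6]
tool_rot: [-3.138, -0.005, 2.818]
force: [0.0, 0.3, -1.4]
width: 31.1
gripper_force: 57.4
```

```bash
cat > look2.py <<'E'
from sim import *
import sys
st=telemetry.read_state(); print(st["clock"],st["eef_pos"].round(1),st["qpos"].round(2))
im,d=eyes.get_image("wrist"); cv2.imwrite(f"pics/{sys.argv[1]}.png",im); c,M,cp=cam("wrist"); print("cam",cp.round(),M[:,2].round(2))
v,u=np.nonzero(d>0); q=cloud("wrist",d,d>0); k=im[v,u].astype(int); np.savez("w_"+sys.argv[1],q=q,k=k)
for r in finder.pinpoint("wrist","cradle")[:2]: print(r["confidence"],(M@np.array(r["location"])+cp).round(1))
t=st["eef_pos"]; T=R.from_euler("xyz",st["tool_rot"]); l=T.inv().apply(q-t)  # tool frame; bore along x
w=(k.min(1)>80)&(k.max(1)-k.min(1)<35)&(np.abs(l[:,0])<40)&(np.abs(l[:,1])<40)&(l[:,2]>-60)&(l[:,2]<25)&((np.abs(l[:,1])<17)|(np.abs(l[:,0])>20))
L=l[w]
def f(x):
    dx,dy,dz,ya,pi=x; m=R.from_euler("zy",[ya,pi]).inv().apply(L-[dx,dy,dz]); r=np.hypot(m[:,1],m[:,2]); x=np.abs(m[:,0])
    return np.c_[np.hypot(r-20,np.maximum(x-22,0)),np.hypot(r-36,np.maximum(np.maximum(22-x,x-30),0)),np.hypot(x-30,np.maximum(r-36,0)),np.hypot(x-22,np.maximum(np.maximum(20-r,r-36),0))].min(1)
b=least_squares(f,[0,0,-20,0,0],loss="soft_l1",f_scale=2,x_scale=[1,1,1,.02,.02])
print("roller in tool",w.sum(),b.x[:3].round(1),"deg",np.degrees(b.x[3:]).round(1),"med",np.median(f(b.x)).round(2),"world",(t+T.apply(b.x[:3])).round(1))
g=(k[:,1]>k[:,0]+35)&(k[:,1]>k[:,2]+35)&(np.hypot(q[:,0]-543,q[:,1]-281)<110)
for h in (12,52):
    m=g&(abs(q[:,2]-h)<5); print(h,m.sum(),cv2.minAreaRect(q[m,:2].astype(np.float32)) if m.sum()>5 else "")
E
python3 look2.py w5
```

```text
11.5 [540.9 273.  258.6] [-0.45  0.51 -0.09  1.57  0.05  1.07  0.69]
cam [475. 294. 428.] [ 0.26 -0.1  -0.96]
0.81 [542.6 279.1  -1.4]
roller in tool 12682 [ -3.8  -2.7 -18. ] deg [ 0.4 -0. ] med 0.36 world [543.8 269.3 276.6]
12 5828 ((529.5084228515625, 283.5207214355469), (108.78345489501953, 86.48606872558594), 69.53498840332031)
52 748 ((508.91009521484375, 290.72283935546875), (91.50131225585938, 7.847087383270264), 70.35478210449219)
```

View pics/w5.png

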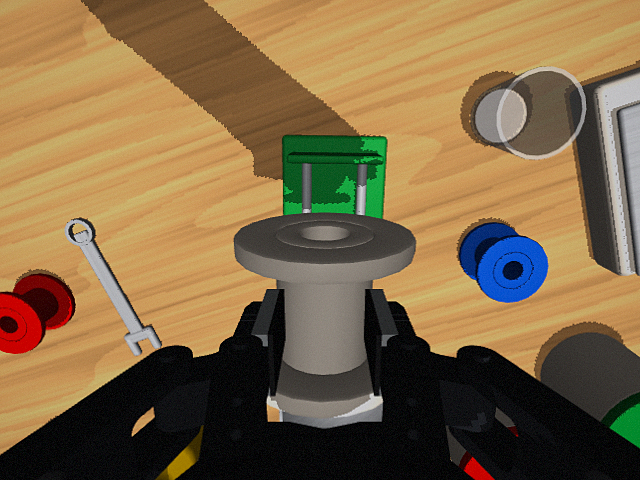

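In view: the roller held at (325,310), the cradle behind and below it at (335,180), and no bystander in the way. I correct xy and yaw and go down partway.

Request:
move_arm --pt "0 0 -0.6 0.0008 0.0042 -0.03 0.03" --pt "0 0 -0.6 0.0008 0.0041 -0.03 0.03" --pt "0 0 0 0 0 -0.035 0.03" --pt "0 0 0 0 0 -0.03 0.03" --pt "0 0 0 0 0 -0.02 0.03"

```text
clock: 12.1
eef_pos: [546.0, 271.9, 113.9]
tool_rot: [-3.134, -0.001, 2.786]
force: [0.0, -0.0, -1.3]
width: 31.2
gripper_force: 57.4
```

Request:
move_arm --pt "0 0 0 0 0 -0.01 0.03" --pt "0 0 0 0 0 0 0.03"

```text
clock: 12.3
eef_pos: [546.2, 273.2, 105.0]
tool_rot: [-3.135, -0.001, 2.787]
force: [0.4, 0.1, -2.0]
width: 31.2
gripper_force: 57.4
```

```bash
python3 look2.py w6; python3 - <<'E'
from h import *
st=telemetry.read_state(); print(st["tool_rot"],st["force"])
im,d=eyes.get_image("side"); c=cv2.resize(im[210:390,120:360],(800,600),interpolation=cv2.INTER_CUBIC); cv2.imwrite("pics/s6.png",c)
E
```

```text
12.3 [546.2 273.2 105. ] [-0.47  0.69 -0.07  1.72  0.07  0.74  0.64]
cam [480. 300. 275.] [ 0.26 -0.1  -0.96]
0.92 [5.412e+02 2.856e+02 4.000e-01]
roller in tool 12959 [ -1.7   1.3 -18.6] deg [ 0.2 -0.1] med 0.36 world [548.4 273.9 123.6]
12 9192 ((542.926513671875, 283.0015869140625), (108.93605041503906, 115.80773162841797), 70.61579895019531)
52 2320 ((544.5888671875, 282.48846435546875), (90.4206771850586, 85.96199035644531), 70.66576385498047)
[-3.13901155e+00  1.11118275e-03  2.78696995e+00] [-0.23641637 -0.60704182 -0.98808148]
```

View pics/s6.png

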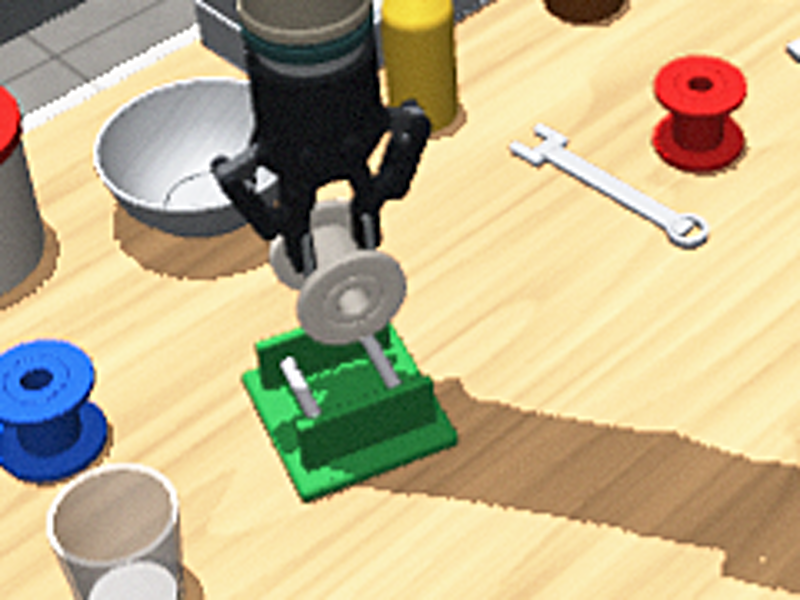

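Now the roller and cradle are both measured at rest in the same picture: a shift of about (-4,+8.5) mm and +1° is needed.

Request:
move_arm --pt "0 0 0.5 -0.002 0.0042 0 0.03" --pt "0 0 0.5 -0.002 0.0043 -0.008 0.03" --pt "0 0 0 0 0 -0.009 0.03" --pt "0 0 0 0 0 0 0.03" --pt "0 0 0 0 0 0 0.03"

```text
clock: 12.95
eef_pos: [542.4, 283.2, 88.4]
tool_rot: [-3.137, -0.001, 2.805]
force: [0.1, -0.1, -1.0]
width: 31.3
gripper_force: 57.4
```

```bash
python3 look2.py w7; python3 -c "
from h import *
print(telemetry.read_state()['tool_rot'])"
```

```text
12.95 [542.4 283.2  88.4] [-0.48  0.72 -0.08  1.73  0.08  0.71  0.64]
cam [475. 308. 258.] [ 0.27 -0.1  -0.96]
roller in tool 12975 [ -1.5   0.4 -17.7] deg [ 0.2 -0. ] med 0.35 world [544.  283.1 106.1]
12 8437 ((538.6766967773438, 283.4169006347656), (109.156005859375, 108.16803741455078), 70.63782501220703)
52 2291 ((507.3323669433594, 294.6571350097656), (90.83515930175781, 7.808372497558594), 70.55274963378906)
[-3.13813933e+00 -2.95391924e-04  2.80500616e+00]
```

Request:
move_arm --pt "0 0 0 0 -0.0015 -0.008 0.03" --pt "0 0 0 0 0 -0.012 0.03" --pt "0 0 0 0 0 -0.012 0.03" --pt "0 0 0 0 0 -0.007 0.03" --pt "0 0 0 0 0 0 0.03"

```text
clock: 13.55
eef_pos: [541.5, 281.4, 48.1]
tool_rot: [-3.136, -0.003, 2.805]
force: [-0.9, -0.6, -2.8]
width: 31.5
gripper_force: 57.4
```

```bash
python3 look2.py w8; python3 -c "
from h import *
print(telemetry.read_state()['force'])"
```

```text
13.55 [541.5 281.4  48.1] [-0.48  0.77 -0.07  1.75  0.09  0.63  0.63]
cam [475. 306. 218.] [ 0.26 -0.1  -0.96]
roller in tool 13218 [ -1.7   0.8 -18.2] deg [ 0.2 -0.1] med 0.36 world [543.4 281.6  66.3]
12 10697 ((537.2777709960938, 284.2100830078125), (108.96459197998047, 105.32112121582031), 70.27009582519531)
52 3500 ((507.4919738769531, 294.775634765625), (91.22393798828125, 8.162521362304688), 70.44325256347656)
[ 0.33181352  0.14110011 -2.63940212]
```

Request:
move_arm --pt "0 0 0 0 0 -0.002 0.03" --pt "0 0 0 0 0 -0.002 0.03" --pt "0 0 0 0 0 -0.001 0.03" --pt "0 0 0 0 0 0 0.03" --pt "0 0 0 0 0 0 0.03"

```text
clock: 14.15
eef_pos: [542.8, 282.0, 45.0]
tool_rot: [-3.138, -0.0, 2.805]
force: [-0.5, 0.5, -1.9]
width: 31.3
gripper_force: 57.4
```

Request:
move_arm --pt "0 0 0 0 0 -0.001 0.03" --pt "0 0 0 0 0 0 0.03" --pt "0 0 0 0 0 0 0.03"

```text
clock: 14.45
eef_pos: [542.7, 282.0, 43.9]
tool_rot: [-3.138, -0.001, 2.805]
force: [0.1, 0.2, -1.8]
width: 31.2
gripper_force: 57.4
```

Request:
move_arm --pt "0 0 0 0 0 -0.001 0.03" --pt "0 0 0 0 0 0 0.03" --pt "0 0 0 0 0 0 0.03"

```text
clock: 14.75
eef_pos: [542.6, 282.0, 42.9]
tool_rot: [-3.138, -0.001, 2.805]
force: [0.6, -0.4, -1.8]
width: 31.1
gripper_force: 57.4
```

Request:
move_arm --pt "0 0 0 0 0 -0.001 0.03" --pt "0 0 0 0 0 0 0.03" --pt "0 0 0 0 0 0 0.03"

```text
clock: 15.05
eef_pos: [542.7, 282.0, 41.9]
tool_rot: [-3.138, -0.001, 2.805]
force: [-0.3, -0.4, -1.6]
width: 31.7
gripper_force: 57.4
```

Request:
move_arm --pt "0 0 0 0 0 -0.001 0.03" --pt "0 0 0 0 0 0 0.03" --pt "0 0 0 0 0 0 0.03"

```text
clock: 15.35
eef_pos: [542.8, 282.1, 41.2]
tool_rot: [-3.138, -0.0, 2.805]
force: [-0.1, 0.2, 1.1]
width: 31.4
gripper_force: 58.2
```

Request:
move_arm --pt "0 0 0 0 0 -0.001 0.03" --pt "0 0 0 0 0 0 0.03" --pt "0 0 0 0 0 0 0.03"

```text
clock: 15.65
eef_pos: [542.9, 282.1, 41.1]
tool_rot: [-3.139, -0.0, 2.805]
force: [-2.3, -0.9, 8.4]
width: 31.3
gripper_force: 59.7
```

Contact at the expected height. Releasing, then straight up.

Request:
move_arm --pt "0 0 0 0 0 0.0007 0.036" --pt "0 0 0 0 0 0 0.042" --pt "0 0 0 0 0 0 0.05" --pt "0 0 0 0 0 0 0.06" --pt "0 0 0 0 0 0 0.065"

```text
clock: 16.15
eef_pos: [542.7, 282.0, 40.5]
tool_rot: [-3.138, -0.001, 2.805]
force: [-0.4, -0.0, -0.8]
width: 64.8
gripper_force: 0.0
```

Request:
move_arm --pt "0 0 0 0 0 0 0.065" --pt "0 0 0 0 0 0.005 0.065" --pt "0 0 0 0 0 0.01 0.065" --pt "0 0 0 0 0 0.02 0.065" --pt "0 0 0 0 0 0.03 0.065"

```text
clock: 16.65
eef_pos: [541.7, 281.5, 105.8]
tool_rot: [-3.136, -0.002, 2.805]
force: [-0.3, 0.5, -0.1]
width: 65.3
gripper_force: 0.0
```

Request:
move_arm --pt "0 0 0 0 0 0.03 0.065" --pt "0 0 0 0 0 0.03 0.065" --pt "0 0 0 0 0 0.03 0.065" --pt "0 0 0 0 0 0 0.065" --pt "0 0 0 0 0 0 0.065"

```text
clock: 17.15
eef_pos: [543.0, 282.2, 197.0]
tool_rot: [-3.14, 0.001, 2.805]
force: [0.1, 0.0, -0.1]
width: 64.9
gripper_force: 0.0
```

```bash
python3 - <<'E'
from h import *
from scipy.optimize import least_squares
im,d=eyes.get_image("wrist"); cv2.imwrite("pics/w9.png",im)
q=cloud("wrist",d,d>0); v,u=np.nonzero(d>0); k=im[v,u].astype(int)
D=R.from_euler("z",-19.4,degrees=True); l=D.inv().apply(q-[544,281.5,60])
w=(k.max(1)-k.min(1)<35)&(k.min(1)>60)&(abs(l[:,0])<36)&(np.hypot(l[:,1],l[:,2])<42)&(l[:,2]>-15); L=l[w]
def f(x):
    m=R.from_euler("zy",x[3:]).inv().apply(L-x[:3]); r=np.hypot(m[:,1],m[:,2]); x=np.abs(m[:,0])
    return np.c_[np.hypot(r-20,np.maximum(x-22,0)),np.hypot(r-36,np.maximum(np.maximum(22-x,x-30),0)),np.hypot(x-30,np.maximum(r-36,0)),np.hypot(x-22,np.maximum(np.maximum(20-r,r-36),0))].min(1)
b=least_squares(f,np.zeros(5),loss="soft_l1",f_scale=2,x_scale=[1,1,1,.02,.02]); print(w.sum(),b.x[:3].round(1),np.degrees(b.x[3:]).round(1),np.median(f(b.x)).round(2))
g=(k[:,1]>k[:,0]+35)&(k[:,1]>k[:,2]+35)&(np.hypot(l[:,0],l[:,1])<100)
for h in(12,52):
    m=g&(abs(q[:,2]-h)<5); print(h,m.sum(),l[m,:2].min(0).round(1),l[m,:2].max(0).round(1))
E
```

```text
4299 [-1.6 -0.4 -2.7] [0. 0.] 0.37
12 5373 [-60.5 -55.3] [57.6 53.2]
52 1326 [-43.6 -46.3] [41.6 45. ]
```

View pics/w9.png

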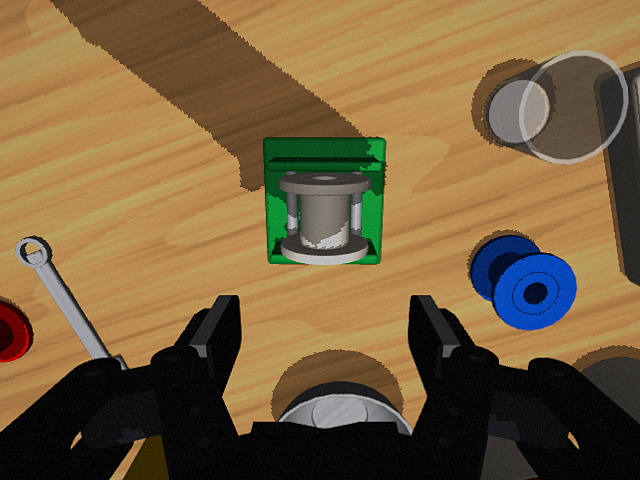

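The roller lies at (325,218) on both bars, between the cheeks, within about 1 mm of centre and level. The arm is clear of it, so I hand in.

```bash
python3 -c "
from cell import ctrl
print(ctrl.finish_job())"
```

```text
the job is handed in; nothing more can be done
None
```

I slid the white roller off the shaft, lowered it into the green cradle and released it. It lies level on both bars, about 1 mm from centre by the last wrist-camera measurement. The arm is clear, and I handed the job in at about 17 s without seeing the verdict.

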